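# Clear a spinner's deck and hold its keyed rotor home

### The arm

A 6-joint arm with a two-finger parallel gripper is mounted at the origin on the work surface. World frame = base frame: x ahead of the robot, y to its left, z up, the work surface at z = 0. Lengths are in m, angles in rad, forces in N, time in s.
With the tool pointing down it reaches from about 0.35 to 0.85 m from the base axis. Payload 8.1 kg.
Tool frame: the origin (TCP) lies at the centre of the arm's flange, where the gripper is bolted on; the fingertips stand 186 mm ahead of it and the grasp point (between the pads) lies 167 mm ahead of it (robot.grasp_offset is the distance from the TCP to the grasp point, in m); z points along the fingers, y is the line along which they close (so a half turn about z gives the same grasp; the last joint's range is limited). The gripper opens to 93 mm and grips with 3 to 60 N. Pads are 15 mm wide; open, the fingers measure 128 mm over their backs; the gripper's body (75 mm by 188 mm) begins 65 mm behind the grasp point.
Start: joints at [-1.194, 0.13, 1.488, -0, 1.523, -0.085], TCP at [0.267, -0.537, 0.405] pointing down, gripper open.
Joint ranges: [-2.96, 2.96], [-0.89, 2.26], [0.02, 2.5], [-1.34, 4.48], [0, 2.73], [-2.66, 2.66]. Speed limits (rad/s): [2.39, 2.39, 2.79, 3.14, 3.14, 3.14].

### API

Orientations are given as a rotation vector (axis times angle).
In Python, from plant import robot gives the robot as it stands.
- The arm moves only by the tool drive_tool, never from a script. Its argument "moves" is one flat list of numbers, 7 for each row, row after row: the finger opening in mm, from 0 to 93, then the shift along the tool's x, y, z in mm, then the turn, a rotation vector about the tool's x, y, z in degrees. A call has 1 to 8 rows; each row shifts and turns the commanded pose from where the row before left it, along the tool's axes as they then stand; what a row does not reach is not made up. A row lasts 1/10 s, in which the tool goes at most 50 mm and 8.59 degrees, less where a joint would pass 70% of its speed; a pose out of reach is approached as far as the arm can. A call is refused whole if a number of a shift passes 50 or a number of a turn 8.59, either way. A call with a gripper value outside its range is refused whole. The fingers move at their own pace and stop on an object; "grip_force" is the grip in N (left out, the last holds). Time passes only in rows, so rows that do not move let the fingers close. It gives the time, the measured TCP pose, the force, the opening and the grip force at its end, in the units of the state.
- robot.read_state(): the state, without advancing time (a new reading comes with each control period).
- robot.read_camera(name): name is "side" or "top" or "wrist"; returns a dict with "color" (420x560x3 uint8, red, green, blue), "depth" (420x560 float32, m along the optical axis (not along the pixel's ray), 0 where there is no reading), "mtx" (3x3 intrinsics, pixels), "R" (3x3) and "t" (3): a world point X has camera coordinates R X + t. Camera axes: x right, y down, z forward; pixel columns grow to the right and rows downward; lengths in m; the calibration is good to about 2 mm. A picture is of the moment at which its call begins.
- robot.close_job(): hands the job in; it is judged then, once.
The state is a dict: "t": time; "q": joint angles; "dq": joint speeds; "joint_torque": joint torques, N m; "tool_pos": TCP position; "orientation": TCP orientation; "force": force on the tool from outside, world axes, zero at the start; "wrist_torque": the same for the moment, N m; "opening": finger opening in m; "gripper_force": force on a finger pad.
Only numpy, scipy, OpenCV 4.12 (cv2) and the standard library are available. Lean on these libraries where they do the work, as an engineer would, in place of code of your own. Each camera call takes 0.05 s, during which the arm holds its last target. There are 200 camera calls.

### The job

First put both pink packing chunks from the spinner's deck into the yellow bin. Then take the blue rotor by its black handle, push its shaft into the drive hub, turning it until the key slips into the hub's slot and the disc sits fully home on the hub, and keep pushing so that the sprung hub goes right down to its stop. Finish like that, still gripping the handle and holding the hub down, and leave the orange-lidded jar, the amber bottle and the blue slide box where they are.

Things in the scene. Friction and masses are not known exactly. Their poses are not given: they have to be found in the camera images.
- drive: Spinner drive (all sizes in mm): fixed light grey box, 210 (its x) by 200 (its y) by 80 tall, origin at the centre of its underside, z up; turned a little. Its flat top is the deck, with a thin blue line along the edge on its own -x side. The round aluminium hub stands upright in the middle of the deck. The hub is braked: a light rub does not turn it, a twist over about 0.4 N m does.
- hub_mouth (a point): Centre of the hub's top face (46 across, 20 above the deck when free); moves with the hub; z up, x is the drive's x. Bore 25 across, 40 deep. One radial key slot, 9 wide, runs from bore to rim, top to bottom. Its direction is not in this frame: within 0.5 rad either way of the drive's +x, it varies; see it from above, or feel for it by turning the rotor while its key presses on the hub.
- hub (a joint): How far the hub is pushed down against its spring, in m: 0 free, 0.008 at its stop. It starts to yield at about 5 N and reaches the stop at about 13 N, the rotor's weight (about 3.5 N) included. A key resting on the hub's top face beside the slot also sinks the hub; when the key finds the slot, the hub springs back up.
- rotor: Rotor, about 0.35 kg, upright: origin at its shaft's lower tip, z up, x towards the key. Steel shaft 22 across (tapered to 14 at the tip), 36 long; one key on its +x side, 7 wide, out to 17 from the axis, 14 to 36 above the tip. Then a blue disc, 104 across, 12 thick, red mark on top over the key. It waits in a grey ring stand, 84 across, hole 48, 40 tall, the disc lying on the ring.
- handle (a point): Centre of the rotor's handle: a black upright bar, 60 long (the rotor's x), 14 thick (its y), 48 tall, on the disc; 72 above the shaft's tip. The end on the key's side is red.
- rotor_seat (a point): Centre of the disc's underside, on the shaft's axis 36 above the tip; it meets hub_mouth when the rotor is fully home.
- bin_in (a point): Centre of the inner floor of the yellow open bin, fixed, 130 x 130 outside, 80 tall, walls 4, floor about 4 thick. It and the rotor's stand can have changed places.
- chunk1_mid (a point): Pink packing chunk on the deck beside the hub, about 20 g: block 30 (its x) by 26 (its y) by 30 tall, with a lower step 16 tall reaching 12 further on its +y side; this point is the centre of the block, 15 above the deck.
- chunk2_mid (a point): Pink packing chunk on the deck beside the hub, about 20 g: block 30 (its x) by 26 (its y) by 30 tall, with a lower step 16 tall reaching 12 further on its +y side; this point is the centre of the block, 15 above the deck.
- pot: Bystander: small specimen jar with an orange lid, 44 across, 60 tall; origin at the centre of its underside.
- reagent: Bystander: amber bottle with a black cap, 60 across, 130 tall; origin at the centre of its underside.
- slidebox: Bystander: flat blue slide box, 100 x 85 x 35; origin at the centre of its underside.
Mind the look-alikes: they are no part of the job. What is shaped like the part that bears chunk2_mid but purple or red is not meant.

How it is judged:
On the way, in this order (a step that is already met when the one before it is completed fails the run):
1. both packing chunks lie in the bin (x of chunk1_mid in the frame of bin_in between -0.062 and 0.062 m and y of chunk1_mid in the frame of bin_in between -0.062 and 0.062 m and x of chunk2_mid in the frame of bin_in between -0.062 and 0.062 m and y of chunk2_mid in the frame of bin_in between -0.062 and 0.062 m and z of each of chunk1_mid, chunk2_mid in the frame of bin_in below 0.07 m), for 0.2 s.
2. the key is in the slot and the disc sits on the hub (z of rotor_seat in the frame of hub_mouth between -0.004 and 0.003 m and horizontal distance between rotor_seat and hub_mouth below 0.004 m and angle between rotor's own z axis and vertical below 0.07 rad), for 0.2 s.
At the end, for the whole second after the job is handed in: Both chunks are in the bin; the disc is on the hub (gap under 3 mm, axes within 4 mm, tilt under 4 degrees); the hub is pushed down by more than 6 of its 8 mm; the fingers still hold the handle (force over 3 N, grasp point within 35 mm of its centre) (all of step 1 and all of step 2 and value of joint hub above 0.006 m and contact force between the fingers and rotor above 3 N and distance between the grasp point and handle below 0.035 m); the arm keeps its last pose, push and grip.
It fails at once if the jar, the bottle or the slide box is shifted by more than 3 cm (distance of any of pot, reagent, slidebox from where it was at the start of the episode above 0.03 m).
It also fails if it takes over 72 s, if anything falls off the work surface, if the arm or the gripper's body presses on something with over 40 N, if the wrist force passes 120 N, or if a joint passes its speed limit or range.

## Working session

There is one attempt and no reset: what is moved stays moved. The work goes in short steps, Python scripts to look and compute and a tool call to move; the robot and the scene stay as the last step left them, time stands still between calls to the robot, and variables do not carry over. Pictures are saved under pics/ and viewed, at most 10 in all, crops included, and the job is handed in when it is done.

Besides the shell and the picture viewer there is one more tool, called after "Request:" in YAML: its name, and indented under it one key for each argument. drive_tool: Moves the arm, as the interface text tells. Its arguments: {"type":"object","properties":{"moves":{"type":"array","items":{"type":"number"}},"grip_force":{"type":"number"}},"required":["moves"]}

```bash
mkdir -p pics; ls
cat > h.py <<'E'
import numpy as np, cv2
from scipy.spatial.transform import Rotation as Ro
from plant import robot
def cam(n):
    return robot.read_camera(n)
def save(c,f): cv2.imwrite('pics/'+f,c['color'][:,:,::-1])
def pts(c):
    h,w=c['depth'].shape; u,v=np.meshgrid(np.arange(w),np.arange(h)); d=c['depth']
    K=c['mtx']; X=np.stack([(u-K[0,2])/K[0,0]*d,(v-K[1,2])/K[1,1]*d,d],-1)
    return (X-c['t'])@c['R']      # world points
def ray(c,uv,z):
    d=np.linalg.solve(c['mtx'],np.array([uv[0],uv[1],1.]))
    o=-c['R'].T@c['t']; d=c['R'].T@d
    return o+d*(z-o[2])/d[2]
E
python3 - <<'E'
from h import *
for n in ['top','side','wrist']:
    c=cam(n); save(c,n+'0.png'); np.savez('/tmp/'+n+'0.npz',**c); print(n,c['mtx'].tolist(),(-c['R'].T@c['t']).round(3),c['R'].round(2).tolist())
print(robot.read_state(), robot.grasp_offset)
E
```

```text
pics
top [[521.98051584895, 0.0, 279.2475319311428], [0.0, 521.98051584895, 205.40398061662071], [0.0, 0.0, 1.0]] [0.395 0.028 1.326] [[-0.02, -1.0, -0.01], [-0.99, 0.02, -0.11], [0.11, 0.01, -0.99]]
side [[477.3167635948403, 0.0, 275.99450601650176], [0.0, 477.3167635948403, 206.52634171874092], [0.0, 0.0, 1.0]] [0.034 0.783 0.712] [[-0.82, -0.57, 0.02], [-0.34, 0.45, -0.83], [0.46, -0.69, -0.56]]
wrist [[371.38849649380086, 0.0, 276.14480689344987], [0.0, 371.38849649380086, 206.01758587134734], [0.0, 0.0, 1.0]] [ 0.331 -0.504  0.383] [[0.45, -0.9, -0.0], [-0.86, -0.43, 0.26], [-0.23, -0.11, -0.97]]
{'t': 0.15, 'q': array([-1.19442993e+00,  1.30974666e-01,  1.48900376e+00, -4.70216919e-05,
        1.52299495e+00, -8.53793453e-02]), 'dq': array([ 0.0013679 , -0.00279439, -0.00239403,  0.00132268,  0.00025769,
        0.00060046]), 'joint_torque': array([-4.11385663e-04, -5.60477829e+01, -4.92331481e+01,  7.68114254e-02,
        3.06684233e-02, -1.36790040e-04]), 'tool_pos': array([ 0.2672678 , -0.5369967 ,  0.40394995]), 'orientation': array([-3.05691277e+00, -7.18574666e-01,  3.87265804e-04]), 'force': array([ 0.37292007, -0.17458166, -0.28902877]), 'wrist_torque': array([ 0.00685303, -0.02138199, -0.03175701]), 'gripper_force': 0.0, 'opening': 0.09298455756155095} 0.1673
```

View pics/top0.png

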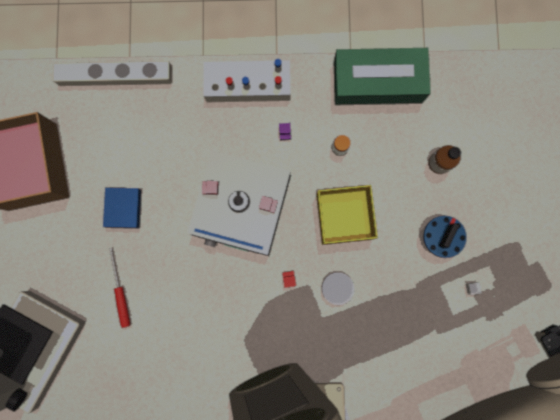

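View pics/side0.png

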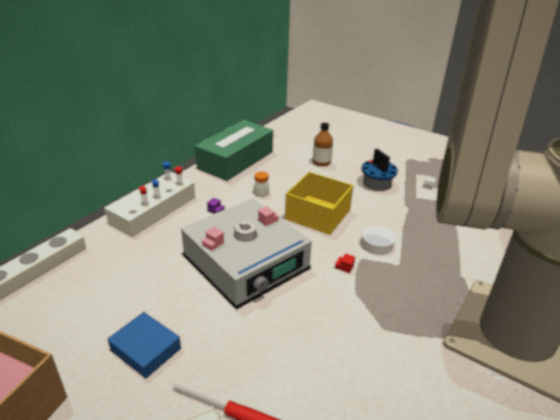

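The top view shows the drive at about (240,205) with its hub at (239,201). The pink chunks are at (210,187) and (267,204), the bin at (346,214) and the rotor at (444,236). The purple (285,131) and red (289,279) look-alikes are off the deck. The side view agrees. Next I'll measure from both views.

```bash
cat > m.py <<'E'
from h import *
T=dict(np.load('/tmp/top0.npz')); S=dict(np.load('/tmp/side0.npz'))
def rect(P): 
    r=cv2.minAreaRect((P[:,:2]*1000).astype(np.float32)); return np.round(r[0],1),np.round(r[1],1),round(r[2],1)
for n,c in (('top',T),('side',S)):
    P=pts(c); hsv=cv2.cvtColor(c['color'],cv2.COLOR_RGB2HSV); H,s,v=[hsv[...,i].astype(int) for i in range(3)]
    z=P[...,2]; x=P[...,0]; y=P[...,1]
    near=(x>.2)&(x<.75)&(y>-.5)&(y<.25)
    pink=near&((H>165)|(H<8))&(s>40)&(s<150)&(v>120)&(z>.085)&(z<.125)
    k,l,st,ce=cv2.connectedComponentsWithStats(pink.astype(np.uint8))
    for i in range(1,k):
        if st[i,4]<25: continue
        q=P[l==i]; t=q[q[:,2]>.104]; 
        print(n,'pink',st[i,4],ce[i].round(1),'zmax',np.percentile(q[:,2],95).round(4))
        if len(t)>8: print('   top',rect(t),np.median(t[:,2]).round(4),len(t))
        t=q[(q[:,2]<.101)&(q[:,2]>.09)]
        if len(t)>5: print('   step',t.mean(0).round(4),len(t))
    yel=near&(H>20)&(H<35)&(s>150)&(v>60)
    q=P[yel]; print(n,'yellow all',rect(q),'rim',rect(q[(q[:,2]>.074)]),np.percentile(q[:,2],[2,10,98]).round(4))
    dk=near&(abs(z-.08)<.006)&(s<60)&(v>100)
    k,l,st,ce=cv2.connectedComponentsWithStats(dk.astype(np.uint8)); i=1+np.argmax(st[1:,4]); q=P[l==i]; print(n,'deck',rect(q),np.median(q[:,2]).round(4))
    hub=near&(abs(z-.1)<.006)&(s<60)&(v>90)
    k,l,st,ce=cv2.connectedComponentsWithStats(hub.astype(np.uint8)); i=1+np.argmax(st[1:,4]); q=P[l==i]; print(n,'hub',rect(q),np.median(q[:,2]).round(4),ce[i].round(1))
    bl=near&(H>95)&(H<125)&(s>120)
    q=P[bl&(abs(z-.08)<.006)]; print(n,'blueline',rect(q))
    d=bl&(y<-.25)&(z>.035)&(z<.07); q=P[d]; print(n,'disc',rect(q),np.median(q[:,2]).round(4),len(q))
    b=near&(y<-.25)&(z>.07)&(z<.12)&(x<.5); q=P[b]; print(n,'bar',rect(q),np.percentile(q[:,2],[5,50,95]).round(4),len(q))
    rd=b&((H<8)|(H>172))&(s>110); 
    if rd.sum(): print(n,'red',P[rd].mean(0).round(4),rd.sum())
c=T['color'][:,:,::-1]
a=cv2.resize(c[155:260,185:290],None,fx=5.2,fy=5.2,interpolation=cv2.INTER_CUBIC)
b=cv2.resize(c[210:260,420:470],None,fx=5,fy=5,interpolation=cv2.INTER_CUBIC)
d=S['color'][:,:,::-1][195:255,195:295]; d=cv2.resize(d,None,fx=2.5,fy=2.5,interpolation=cv2.INTER_CUBIC)
o=np.zeros((560,800,3),np.uint8); o[:546,:546]=a; o[:250,550:800]=b; o[300:450,550:800]=d
cv2.imwrite('pics/z.png',o)
E
python3 m.py
```

```text
top pink 170 [209.1 186.7] zmax 0.1127
   top (array([581.9, 201.5]), array([26.7, 27. ]), 87.5) 0.1095 122
   step [0.5841 0.2208 0.096 ] 47
top pink 143 [267.5 203.3] zmax 0.1133
   top (array([540. ,  73.1]), array([24.1, 27.7]), 74.5) 0.1096 104
   step [0.5374 0.0578 0.0954] 35
top yellow all (array([500.9, -70.6]), array([145.1, 250.7]), 17.1) rim (array([500.2, -68.4]), array([145.1, 246.1]), 17.1) [-0.0008  0.0013  0.0819]
top deck (array([549.6, 139.2]), array([200.2, 210.4]), 74.0) 0.0796
top hub (array([549. , 139.6]), array([43.5, 41.5]), 90.0) 0.0994 [238.1 201.1]
top blueline (array([460.1, 164.5]), array([160.7,   3.2]), 73.9)
top disc (array([ 459.7, -357.5]), array([96.7, 94.7]), 82.6) 0.0512 790
top bar (array([ 459.4, -360.2]), array([16.2, 62. ]), 63.5) [0.0745 0.0973 0.1025] 235
top red [ 0.4869 -0.3685  0.083 ] 4
side pink 252 [266.9 214.9] zmax 0.1109
   top (array([543.5,  74.5]), array([28.6, 33.2]), 69.9) 0.1091 120
   step [0.5336 0.0766 0.0947] 79
side pink 340 [212.7 237.7] zmax 0.1102
   top (array([582.6, 201.4]), array([27.9, 31.4]), 86.9) 0.1091 139
   step [0.5791 0.2143 0.0952] 135
side yellow all (array([ 516.2, -120.4]), array([130.7, 137.5]), 4.9) rim (array([ 515.2, -119.3]), array([128.8, 132.6]), 5.0) [0.0033 0.0102 0.0794]
side deck (array([551.2, 138.8]), array([203.8, 215.6]), 74.3) 0.0794
side hub (array([550.3, 138.6]), array([46.5, 42.6]), 81.8) 0.0983 [244.7 227.9]
side blueline (array([ 435.8, -346.8]), array([11.5,  0. ]), -114.5)
side disc (array([ 454.1, -346.9]), array([90.9, 77.7]), 29.3) 0.0514 390
side bar (array([ 461.2, -358.4]), array([18.3, 63. ]), 63.2) [0.0714 0.0893 0.1005] 215
side red [ 0.4525 -0.3497  0.0891] 2
```

View pics/z.png

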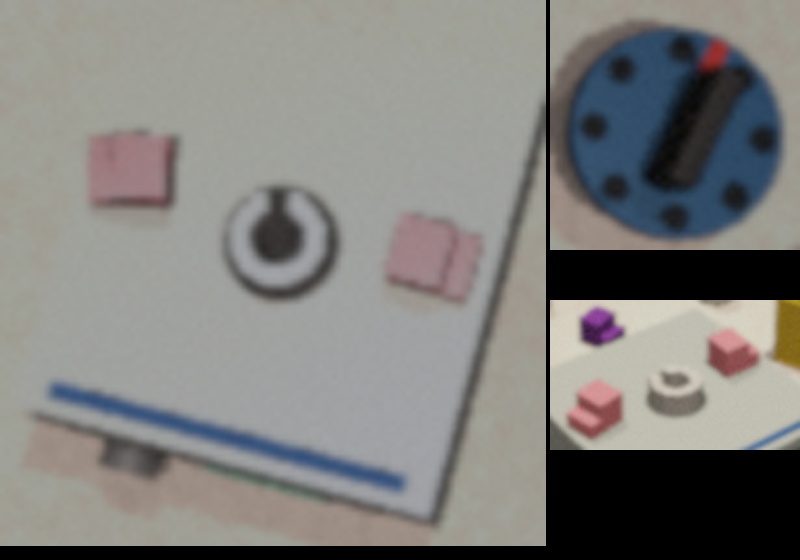

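The crop shows the hub slot at (279,200), pointing straight up the image, so roughly along world +x. Chunk 1's step is on its left (+y) and chunk 2's is on its right (−y). The rotor's red end is at the upper right, which puts its yaw at about −26.5°. Now I'll plan the first moves.

```bash
cat > plan.py <<'E'
from h import *
import sys
# plan.py opening x y z(grasp) yawY_deg n ["z0" keep speed] : prints rows towards target
def cur():
    s=robot.read_state(); return s,np.array(s['tool_pos']),Ro.from_rotvec(s['orientation']).as_matrix()
def target(x,y,z,yaw):
    a=np.radians(yaw); Y=np.array([np.cos(a),np.sin(a),0]); Z=np.array([0,0,-1.]); X=np.cross(Y,Z)
    return np.array([x,y,z+.1673]),np.stack([X,Y,Z],1)
def plan(op,x,y,z,yaw,n,pose=None,dec=0):
    p,R=pose if pose else cur()[1:]
    g,G=target(x,y,z,yaw); rows=[]
    for i in range(n):
        k=n-i
        d=R.T@(g-p)*1000/k; w=np.degrees(Ro.from_matrix(R.T@G).as_rotvec())/k
        d=np.round(np.clip(d,-50,50),dec+(k==1)); w=np.round(np.clip(w,-8.5,8.5),1)
        rows.append([op,*d,*w]); p=p+R@d/1000; R=R@Ro.from_rotvec(np.radians(w)).as_matrix()
    e=np.linalg.norm(p-g)*1000
    for j in range(0,n,8): print(' , '.join(','.join('%g'%(v+0) for v in r) for r in rows[j:j+8]))
    print('end err mm %.1f'%e); return p,R
def st():
    s,p,R=cur(); print('t %.2f grasp'%s['t'],(p+R[:,2]*.1673).round(4),'yawY %.1f'%np.degrees(np.arctan2(R[1,1],R[0,1])),'tilt',(R[:2,2]*57.3).round(2),'F',s['force'].round(1),'M',s['wrist_torque'].round(2),'op %.4f'%s['opening'],'gf %.1f'%s['gripper_force'])
E
python3 - <<'E'
from plan import *
st()
a=plan(70,.541,.0735,.20,-17,16)
E
```

```text
t 0.15 grasp [ 0.2672 -0.5368  0.2367] yawY -63.5 tilt [-0.03  0.07] F [ 0.4 -0.2 -0.3] M [ 0.01 -0.02 -0.03] op 0.0930 gf 0.0
70,32,-27,2,0,0,-2.9 , 70,34,-25,2,0,0,-2.9 , 70,35,-23,2,0,0,-2.9 , 70,36,-21,2,0,0,-2.9 , 70,37,-19,2,0,0,-2.9 , 70,38,-18,2,0,0,-2.9 , 70,39,-16,3,0,0,-2.9 , 70,39,-14,2,0,0,-2.9
70,40,-12,3,0,0,-2.9 , 70,41,-9,2,0,0,-2.9 , 70,41,-7,3,0,0,-2.9 , 70,41,-6,2,0,0,-2.9 , 70,42,-3,3,0,0,-2.9 , 70,42,-1,2,0,0,-2.9 , 70,42,1,3,0,0,-3 , 70,41.2,2.6,2.3,-0.1,-0.1,-2.9
end err mm 0.0
```

Request:
drive_tool:
  moves: [70,32,-27,2,0,0,-2.9,70,34,-25,2,0,0,-2.9,70,35,-23,2,0,0,-2.9,70,36,-21,2,0,0,-2.9,70,37,-19,2,0,0,-2.9,70,38,-18,2,0,0,-2.9,70,39,-16,3,0,0,-2.9,70,39,-14,2,0,0,-2.9]
  grip_force: 10

```text
t: 0.95
tool_pos: [0.4041, -0.2297, 0.3874]
orientation: [-2.85, -1.322, 0.0]
force: [-0.0, -0.6, 0.3]
opening: 0.0699
gripper_force: 0.0
```

Request:
drive_tool:
  moves: [70,40,-12,3,0,0,-2.9,70,41,-9,2,0,0,-2.9,70,41,-7,3,0,0,-2.9,70,41,-6,2,0,0,-2.9,70,42,-3,3,0,0,-2.9,70,42,-1,2,0,0,-2.9,70,42,1,3,0,0,-3,70,41.2,2.6,2.3,-0.1,-0.1,-2.9]

```text
t: 1.75
tool_pos: [0.5414, 0.0751, 0.367]
orientation: [2.522, 1.869, -0.001]
force: [0.9, -0.9, -0.4]
opening: 0.0703
gripper_force: 0.0
```

Run:
```python
from plan import *
st(); c=cam('wrist'); save(c,'w1.png'); np.savez('/tmp/w1.npz',**c); st()
a=plan(70,.541,.0735,.099,-17,4)
P=pts(c); hsv=cv2.cvtColor(c['color'],cv2.COLOR_RGB2HSV); H,s,v=[hsv[...,i].astype(int) for i in range(3)]
pink=((H>165)|(H<8))&(s>40)&(s<170)&(v>100)
for z,n in((P[...,2]>.104)&(P[...,2]<.116),'top'),((P[...,2]>.09)&(P[...,2]<.1),'step'):
    m=pink&z; k,l,t,ce=cv2.connectedComponentsWithStats(m.astype(np.uint8))
    for i in range(1,k):
        if t[i,4]>100:
            q=P[l==i]; print(n,ce[i].round(),cv2.minAreaRect((q[:,:2]*1000).astype(np.float32)),np.median(q[:,2]).round(4))
```

```text
t 1.75 grasp [0.5415 0.0747 0.1997] yawY -16.9 tilt [ 0.05 -0.13] F [ 0.9 -0.9 -0.4] M [-0.06 -0.08 -0.05] op 0.0703 gf 0.0
t 1.80 grasp [0.5427 0.0798 0.1992] yawY -16.6 tilt [0.08 0.05] F [-3.4  2.  -0.7] M [0.07 0.13 0.  ] op 0.0700 gf 0.0
70,-2,0,25,0,0,0.1 , 70,-1,0,25,0,0,0.1 , 70,-2,0,25,0,0,0.1 , 70,-1.4,0.3,25.2,0.1,-0.1,0.1
end err mm 0.0
top [285.  11.] ((581.7994384765625, 192.67245483398438), (14.110481262207031, 31.394554138183594), 72.78990936279297) 0.1094
top [279. 218.] ((542.8186645507812, 73.96611022949219), (26.38466453552246, 29.607803344726562), 73.13760375976562) 0.1093
step [278. 196.] ((546.1890869140625, 86.47711181640625), (1.6090320348739624, 29.65298843383789), 75.49991607666016) 0.0967
step [279. 240.] ((536.668701171875, 54.398529052734375), (5.298699855804443, 29.4071044921875), 72.36885070800781) 0.0955
```

View pics/w1.png

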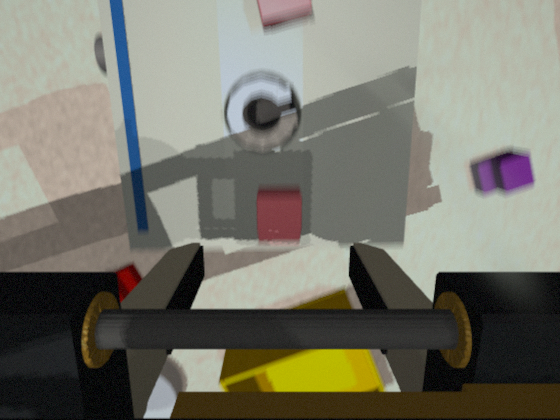

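The wrist view shows the hub at (262,111) with its slot pointing right and slightly up. Chunk 2 is at (279,218) and the purple look-alike at (500,170). I'll grasp chunk 2 with the tips about 4 mm above the deck.

```bash
cat >> plan.py <<'E'
import pickle
def go(op,x,y,z,yaw,n,dec=0):
    pose=pickle.load(open('/tmp/pose','rb')); r=plan(op,x,y,z,yaw,n,pose,dec); pickle.dump(r,open('/tmp/pose','wb'))
E
python3 - <<'E'
from plan import *
pickle.dump((target(.541,.0735,.20,-17)),open('/tmp/pose','wb'))
go(70,.5425,.074,.104,-17,4); go(20,.5425,.074,.104,-17,1)
go(20,.5425,.074,.19,-17,3); 
go(20,.525,-.095,.19,-5,5); go(20,.525,-.095,.065,-5,4)
c=dict(np.load('/tmp/w1.npz')); P=pts(c); z=P[...,2]
top=(abs(z-.099)<.004); q=P[top]; r=np.hypot(q[:,0]-.549,q[:,1]-.139); q=q[(r<.028)]; 
print('hub z',np.median(q[:,2]).round(4)); (cx,cy),R=cv2.minEnclosingCircle((q[(q[:,2]>.097)][:,:2]*1000).astype(np.float32)); print(cx,cy,R)
g=c['color'].mean(2)
for C in ((cx,cy),(549.5,139)):
    for zz in (.099,):
        A=np.radians(np.arange(-60,61,2)); out=[]
        for rad in (.015,.018,.0205):
            o=[]
            for a in A:
                X=np.array([C[0]/1000+rad*np.cos(a),C[1]/1000+rad*np.sin(a),zz]); u=c['mtx']@(c['R']@X+c['t']); u=u[:2]/u[2]
                o.append(cv2.getRectSubPix(g.astype(np.float32),(1,1),(float(u[0]),float(u[1])))[0,0])
            print(rad,np.array(o).astype(int).tolist())
E
```

```text
70,0,0,24,0,0,0 , 70,0,0,24,0,0,0 , 70,0,1,24,0,0,0 , 70,0.9,0.3,24,0,0,0
end err mm 0.0
20,0,0,0,0,0,0
end err mm 0.0
20,0,0,-29,0,0,0 , 20,0,0,-29,0,0,0 , 20,0,0,-28,0,0,0
end err mm 0.0
20,-33,7,0,0,0,-2.4 , 20,-34,5,0,0,0,-2.4 , 20,-34,4,0,0,0,-2.4 , 20,-34,2,0,0,0,-2.4 , 20,-33.5,0.6,0,0,0,-2.4
end err mm 0.0
20,0,0,31,0,0,0 , 20,0,0,31,0,0,0 , 20,0,0,32,0,0,0 , 20,0,0,31,0,0,0
end err mm 0.0
hub z 0.099
551.7747802734375 138.7113037109375 23.47076416015625
0.015 [123, 122, 123, 124, 123, 124, 126, 128, 127, 127, 130, 132, 131, 129, 129, 131, 133, 134, 130, 127, 126, 125, 122, 116, 114, 109, 105, 113, 129, 131, 118, 112, 97, 76, 64, 65, 65, 64, 66, 77, 99, 118, 120, 127, 141, 149, 151, 157, 161, 159, 155, 157, 155, 152, 150, 146, 145, 145, 147, 146, 144]
0.018 [104, 106, 106, 108, 113, 116, 117, 121, 121, 116, 121, 128, 130, 129, 130, 131, 130, 129, 126, 124, 126, 125, 123, 119, 112, 112, 107, 106, 127, 129, 113, 107, 84, 56, 57, 58, 59, 69, 90, 110, 119, 138, 146, 152, 161, 172, 176, 182, 190, 196, 198, 195, 194, 195, 197, 197, 197, 189, 186, 189, 188]
0.0205 [83, 84, 83, 83, 8
[... 473 characters left out ...]
21, 123, 124, 123, 122, 119, 120, 118, 119, 119, 118, 116, 115, 119, 119, 117, 120, 122, 122]
0.018 [123, 122, 121, 120, 123, 121, 124, 125, 129, 132, 129, 128, 127, 130, 130, 129, 132, 134, 131, 129, 126, 126, 125, 120, 114, 110, 105, 116, 131, 125, 117, 106, 80, 65, 65, 65, 65, 73, 101, 116, 126, 142, 153, 155, 167, 176, 181, 182, 179, 177, 180, 177, 177, 171, 172, 174, 174, 173, 174, 175, 172]
0.0205 [94, 95, 92, 94, 97, 98, 100, 104, 110, 116, 115, 113, 116, 124, 125, 126, 129, 129, 128, 126, 126, 126, 125, 124, 113, 113, 108, 109, 129, 122, 111, 90, 55, 53, 52, 56, 70, 104, 118, 133, 149, 152, 166, 172, 180, 192, 197, 197, 196, 196, 192, 192, 195, 197, 198, 199, 196, 197, 196, 196, 196]
```

Request:
drive_tool:
  moves: [70,0,0,0,0,0,0,70,0,0,24,0,0,0,70,0,0,24,0,0,0,70,0,1,24,0,0,0,70,0.9,0.3,24,0,0,0,70,0,0,0,0,0,0,20,0,0,0,0,0,0,20,0,0,0,0,0,0]
  grip_force: 10

```text
t: 2.6
tool_pos: [0.5431, 0.0732, 0.273]
orientation: [2.524, 1.865, 0.001]
force: [0.8, 0.2, -0.9]
opening: 0.0582
gripper_force: 0.0
```

Request:
drive_tool:
  moves: [20,0,0,0,0,0,0,20,0,0,0,0,0,0,20,0,0,0,0,0,0,20,0,0,0,0,0,0,20,0,0,-29,0,0,0,20,0,0,-29,0,0,0,20,0,0,-28,0,0,0,20,0,0,0,0,0,0]

```text
t: 3.4
tool_pos: [0.5439, 0.0739, 0.3625]
orientation: [2.52, 1.864, 0.009]
force: [1.3, 0.4, -0.0]
opening: 0.0297
gripper_force: 10.0
```

Request:
drive_tool:
  moves: [20,-33,7,0,0,0,-2.4,20,-34,5,0,0,0,-2.4,20,-34,4,0,0,0,-2.4,20,-34,2,0,0,0,-2.4,20,-33.5,0.6,0,0,0,-2.4,20,0,0,0,0,0,0,20,0,0,0,0,0,0]

```text
t: 4.1
tool_pos: [0.5247, -0.0957, 0.357]
orientation: [2.319, 2.118, -0.002]
force: [0.0, -0.5, -0.4]
opening: 0.0298
gripper_force: 10.0
```

Request:
drive_tool:
  moves: [20,0,0,31,0,0,0,20,0,0,31,0,0,0,20,0,0,32,0,0,0,20,0,0,31,0,0,0,20,0,0,0,0,0,0,45,0,0,0,0,0,0,45,0,0,0,0,0,0,45,0,0,0,0,0,0]

```text
t: 4.9
tool_pos: [0.5262, -0.0955, 0.2351]
orientation: [2.313, 2.118, 0.002]
force: [-0.0, -0.1, 0.3]
opening: 0.0447
gripper_force: 0.0
```

Run:
```python
from plan import *
st()
go(45,.525,-.095,.17,-5,3)
go(70,.54,.05,.20,-3,4)
go(70,.582,.2015,.20,-3,4)
go(70,.582,.2015,.104,-3,4)
```

```text
t 4.90 grasp [ 0.5269 -0.096   0.0678] yawY -5.0 tilt [ 0.27 -0.18] F [-0.  -0.1  0.3] M [-0.05 -0.09  0.01] op 0.0447 gf 0.0
45,0,0,-35,0,0,0 , 45,0,0,-35,0,0,0 , 45,0,0,-35,0,0,0
end err mm 0.0
70,36,1,-7,0,0,-0.5 , 70,37,1,-8,0,0,-0.5 , 70,36,1,-7,0,0,-0.5 , 70,36.7,1.2,-8,0,0,-0.5
end err mm 0.0
70,38,9,0,0,0,0 , 70,39,8,0,0,0,0 , 70,38,9,0,0,0,0 , 70,38.5,8,0,0,0,0
end err mm 0.0
70,0,0,24,0,0,0 , 70,0,0,24,0,0,0 , 70,0,0,24,0,0,0 , 70,0,0,24,0,0,0
end err mm 0.0
```

Request:
drive_tool:
  moves: [45,0,0,-35,0,0,0,45,0,0,-35,0,0,0,45,0,0,-35,0,0,0,70,36,1,-7,0,0,-0.5,70,37,1,-8,0,0,-0.5,70,36,1,-7,0,0,-0.5,70,36.7,1.2,-8,0,0,-0.5,70,0,0,0,0,0,0]

```text
t: 5.7
tool_pos: [0.5406, 0.0534, 0.3707]
orientation: [2.272, 2.163, 0.006]
force: [-0.2, -0.7, 1.1]
opening: 0.0698
gripper_force: 0.0
```

Request:
drive_tool:
  moves: [70,38,9,0,0,0,0,70,39,8,0,0,0,0,70,38,9,0,0,0,0,70,38.5,8,0,0,0,0,70,0,0,0,0,0,0,70,0,0,0,0,0,0]

```text
t: 6.3
tool_pos: [0.5823, 0.2015, 0.3678]
orientation: [2.276, 2.161, -0.001]
force: [-0.4, 0.3, -0.3]
opening: 0.0701
gripper_force: 0.0
```

Request:
drive_tool:
  moves: [70,0,0,24,0,0,0,70,0,0,24,0,0,0,70,0,0,24,0,0,0,70,0,0,24,0,0,0,70,0,0,0,0,0,0,20,0,0,0,0,0,0,20,0,0,0,0,0,0,20,0,0,0,0,0,0]

```text
t: 7.1
tool_pos: [0.5828, 0.2009, 0.2731]
orientation: [2.277, 2.159, 0.002]
force: [0.4, 0.4, 0.9]
opening: 0.0506
gripper_force: 0.0
```

Request:
drive_tool:
  moves: [20,0,0,0,0,0,0,20,0,0,0,0,0,0,20,0,0,-29,0,0,0,20,0,0,-29,0,0,0,20,0,0,-28,0,0,0,20,0,0,0,0,0,0]

```text
t: 7.7
tool_pos: [0.5834, 0.2017, 0.3628]
orientation: [2.275, 2.158, 0.01]
force: [0.3, 0.8, 0.0]
opening: 0.0299
gripper_force: 10.0
```

Run:
```python
from plan import *
st()
go(20,.582,.2015,.189,-3,1)
go(20,.55,.05,.19,-5,4)
go(20,.515,-.145,.19,-5,5)
go(20,.515,-.145,.07,-5,4)
```

```text
t 7.70 grasp [0.585  0.2017 0.1955] yawY -3.0 tilt [ 0.53 -0.01] F [0.3 0.8 0. ] M [-0.01 -0.11  0.03] op 0.0299 gf 10.0
20,0,0,-50,0,0,0
end err mm 35.0
20,-38,-6,-9,0,0,0.5 , 20,-38,-6,-9,0,0,0.5 , 20,-39,-5,-9,0,0,0.5 , 20,-38.2,-5,-9,0,0,0.5
end err mm 0.0
20,-39,-4,0,0,0,0 , 20,-40,-3,0,0,0,0 , 20,-39,-4,0,0,0,0 , 20,-40,-3,0,0,0,0 , 20,-39.4,-3.9,0,0,0,0
end err mm 0.1
20,0,0,30,0,0,0 , 20,0,0,30,0,0,0 , 20,0,0,30,0,0,0 , 20,0,0,30,0,0,0
end err mm 0.1
```

Request:
drive_tool:
  moves: [20,-38,-6,0,0,0,0.5,20,-38,-6,0,0,0,0.5,20,-39,-5,0,0,0,0.5,20,-38.2,-5,0,0,0,0.5,20,-39,-4,0,0,0,0,20,-40,-3,0,0,0,0,20,-39,-4,0,0,0,0,20,-40,-3,0,0,0,0]

```text
t: 8.5
tool_pos: [0.5214, -0.1076, 0.357]
orientation: [2.315, 2.121, -0.002]
force: [-0.0, -0.8, -0.3]
opening: 0.0299
gripper_force: 10.0
```

Request:
drive_tool:
  moves: [20,-39.4,-3.9,0,0,0,0,20,0,0,0,0,0,0,20,0,0,0,0,0,0,20,0,0,30,0,0,0,20,0,0,30,0,0,0,20,0,0,30,0,0,0,20,0,0,30,0,0,0,20,0,0,0,0,0,0]

```text
t: 9.3
tool_pos: [0.5129, -0.1432, 0.2328]
orientation: [-2.311, -2.12, 0.007]
force: [-1.9, 0.9, -0.4]
opening: 0.0299
gripper_force: 10.0
```

Request:
drive_tool:
  moves: [45,0,0,0,0,0,0,45,0,0,0,0,0,0,45,0,0,0,0,0,0,45,0,0,0,0,0,0,45,0,0,-40,0,0,0,45,0,0,-40,0,0,0,45,0,0,-40,0,0,0,45,0,0,0,0,0,0]

```text
t: 10.1
tool_pos: [0.5167, -0.146, 0.366]
orientation: [2.307, 2.112, 0.008]
force: [0.6, -0.8, 0.4]
opening: 0.0452
gripper_force: 0.0
```

Run:
```python
from plan import *
st(); c=cam('wrist'); save(c,'w2.png')
p,R=target(.515,-.145,.19,-5); pickle.dump((p,R),open('/tmp/pose','wb'))
go(60,.530,.07,.20,40,6)   # wrist camera over hub? camera sits ahead (tool +x)
a=R.T@(-c['R'].T@c['t']-robot.read_state()['tool_pos']); print('cam in tool',a.round(3))
t=cam('top'); save(t,'t2.png')
P=pts(t); hsv=cv2.cvtColor(t['color'],cv2.COLOR_RGB2HSV); H,s,v=[hsv[...,i].astype(int) for i in range(3)]
pink=((H>165)|(H<8))&(s>40)&(s<150)&(v>90)&(P[...,0]>.4)&(P[...,0]<.65)&(abs(P[...,1])<.25)&(P[...,2]<.15)&(P[...,2]>.003)
k,l,b,ce=cv2.connectedComponentsWithStats(pink.astype(np.uint8))
for i in range(1,k):
    if b[i,4]>20: print(ce[i].round(),b[i,4],np.median(P[l==i],0).round(3))
```

```text
t 10.10 grasp [ 0.5188 -0.1471  0.1987] yawY -5.0 tilt [ 0.72 -0.38] F [ 0.6 -0.8  0.4] M [ 0.04 -0.11  0.01] op 0.0452 gf 0.0
60,36,-1,-2,0,0,-7.5 , 60,36,4,-2,0,0,-7.5 , 60,35,9,-2,0,0,-7.5 , 60,33,13,-1,0,0,-7.5 , 60,31,17,-2,0,0,-7.5 , 60,29,21.9,-1,0,0,-7.5
end err mm 0.0
cam in tool [0.072 0.001 0.018]
[335. 213.] 143 [ 0.522 -0.096  0.033]
```

View pics/w2.png

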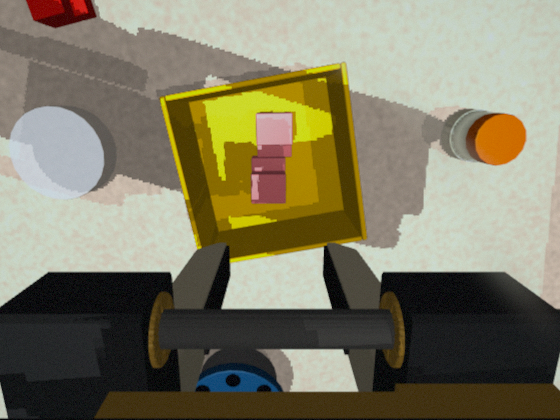

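The bin holds both pink chunks, at (274,130) and (268,180). Next I'll take a closer look at the hub.

Run:
```python
from plan import *
p,R=target(.515,-.145,.19,-5); pickle.dump((p,R),open('/tmp/pose','wb'))
go(60,.55,.10,.19,-5,7)
```

```text
60,35,2,0,0,0,0 , 60,35,2,0,0,0,0 , 60,35,2,0,0,0,0 , 60,36,2,0,0,0,0 , 60,35,2,0,0,0,0 , 60,36,2,0,0,0,0 , 60,35.1,1.5,0,0,0,0
end err mm 0.0
```

Request:
drive_tool:
  moves: [60,35,2,0,0,0,0,60,35,2,0,0,0,0,60,35,2,0,0,0,0,60,36,2,0,0,0,0,60,35,2,0,0,0,0,60,36,2,0,0,0,0,60,35.1,1.5,0,0,0,0,60,0,0,0,0,0,0]

```text
t: 11.0
tool_pos: [0.5495, 0.1032, 0.3555]
orientation: [-2.313, -2.126, 0.003]
force: [0.7, -0.9, -0.2]
opening: 0.0602
gripper_force: 0.0
```

Request:
drive_tool:
  moves: [60,0,0,0,0,0,0,60,0,0,0,0,0,0]

```text
t: 11.2
tool_pos: [0.5497, 0.0989, 0.3563]
orientation: [2.316, 2.12, -0.004]
force: [0.0, -0.6, -0.7]
opening: 0.06
gripper_force: 0.0
```

Run:
```python
from plan import *
st(); c=cam('wrist'); np.savez('/tmp/w3.npz',**c)
# resample hub top plane z=.0995 to 10 px/mm world patch
C=np.array([.5500,.1388]); N=560
gx,gy=np.meshgrid(np.linspace(-.028,.028,N),np.linspace(-.028,.028,N))
X=np.stack([C[0]-gy,C[1]-gx,np.full_like(gx,.0995)],-1) # up=+x, left=+y
q=(X@c['R'].T+c['t'])@c['mtx'].T; q=(q[...,:2]/q[...,2:]).astype(np.float32)
im=cv2.remap(c['color'],q[...,0],q[...,1],cv2.INTER_CUBIC); 
z=cv2.remap(pts(c)[...,2].astype(np.float32),q[...,0],q[...,1],cv2.INTER_NEAREST)
zz=np.clip((z-.05)*255/.06,0,255).astype(np.uint8)
cv2.imwrite('pics/hub.png',np.hstack([cv2.resize(im[:,:,::-1],(400,400)),cv2.cvtColor(cv2.resize(zz,(400,400)),cv2.COLOR_GRAY2BGR)]))
m=abs(z-.0995)<.004; yy,xx=np.nonzero(m); P=np.stack([C[0]-gy[m],C[1]-gx[m]],1)
(cx,cy),r=cv2.minEnclosingCircle((P*1000).astype(np.float32)); print('hub',cx,cy,r,z[m].mean())
for rad in (.0145,.016,.018,.020):
    A=np.radians(np.arange(-40,41,2)); o=[]
    for a in A:
        i=int((C[0]-cx/1000-rad*np.cos(a)+.028)/.056*(N-1)); j=int((C[1]-cy/1000-rad*np.sin(a)+.028)/.056*(N-1)); o.append(int(z[i,j]*1000))
    print(rad,o)
```

```text
t 11.20 grasp [0.5496 0.0985 0.189 ] yawY -5.1 tilt [-0.04 -0.16] F [ 0.  -0.6 -0.7] M [-0.06 -0.1  -0.01] op 0.0600 gf 0.0
hub 551.749755859375 139.7675018310547 23.741798400878906 0.09899891
0.0145 [98, 99, 98, 98, 98, 98, 99, 99, 99, 98, 98, 94, 89, 85, 81, 81, 75, 70, 65, 58, 58, 57, 57, 59, 59, 59, 58, 59, 99, 99, 99, 98, 98, 97, 98, 99, 99, 98, 99, 99, 99]
0.016 [98, 100, 97, 97, 98, 335, 335, 98, 98, 97, 98, 95, 90, 90, 86, 82, 75, 70, 65, 60, 58, 58, 57, 60, 59, 57, 58, 98, 98, 98, 99, 98, 98, 99, 99, 97, 98, 97, 98, 100, 101]
0.018 [97, 98, 99, 98, 99, 99, 99, 98, 99, 98, 96, 98, 95, 91, 87, 82, 76, 72, 68, 60, 13, 11, 9, 24, 22, 23, 99, 99, 96, 99, 97, 98, 99, 98, 97, 97, 98, 98, 98, 98, 98]
0.02 [99, 98, 97, 98, 99, 99, 99, 98, 100, 99, 97, 98, 98, 95, 49, 47, 43, 42, 41, 38, 35, 33, 31, 20, 20, 97, 98, 97, 97, 98, 98, 98, 99, 98, 98, 99, 99, 98, 98, 98, 97]
```

View pics/hub.png

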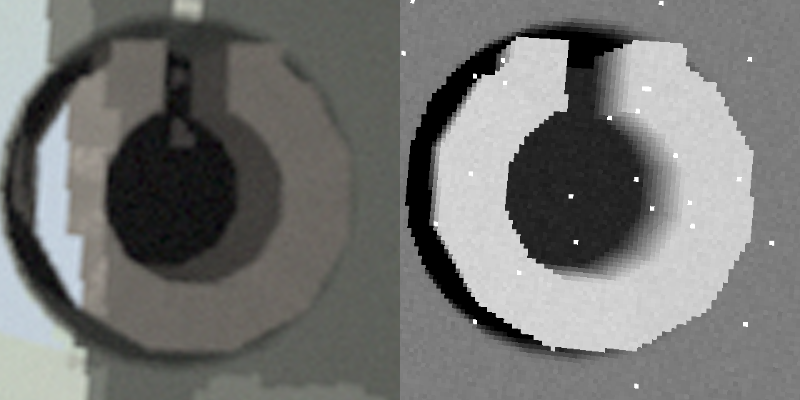

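The hub patch shows the bore centre at (194,194) and the slot centred at (197,75). That puts the slot yaw at about −1.5° in world and the hub centre near (0.5505, 0.1394). Next I'll go to the rotor and view it with the wrist camera.

Run:
```python
from plan import *
go(60,.496,-.377,.19,63.5,13)
```

```text
60,-37,-1,0,0,0,-5.3 , 60,-37,-4,0,0,0,-5.3 , 60,-36,-8,0,0,0,-5.3 , 60,-35,-11,0,0,0,-5.3 , 60,-34,-14,0,0,0,-5.3 , 60,-33,-17,0,0,0,-5.3 , 60,-31,-20,0,0,0,-5.2 , 60,-29,-23,0,0,0,-5.3
60,-27,-26,0,0,0,-5.2 , 60,-24,-28,0,0,0,-5.3 , 60,-21,-30,0,0,0,-5.2 , 60,-19,-32,0,0,0,-5.3 , 60,-15.3,-32.8,0,0,0,-5.2
end err mm 0.1
```

Request:
drive_tool:
  moves: [60,-37,-1,0,0,0,-5.3,60,-37,-4,0,0,0,-5.3,60,-36,-8,0,0,0,-5.3,60,-35,-11,0,0,0,-5.3,60,-34,-14,0,0,0,-5.3,60,-33,-17,0,0,0,-5.3,60,-31,-20,0,0,0,-5.2,60,-29,-23,0,0,0,-5.3]

```text
t: 12.05
tool_pos: [0.5164, -0.1967, 0.358]
orientation: [1.392, 2.814, -0.003]
force: [0.9, -0.7, 0.9]
opening: 0.0598
gripper_force: 0.0
```

Request:
drive_tool:
  moves: [60,-27,-26,0,0,0,-5.2,60,-24,-28,0,0,0,-5.3,60,-21,-30,0,0,0,-5.2,60,-19,-32,0,0,0,-5.3,60,-15.3,-32.8,0,0,0,-5.2,60,0,0,0,0,0,0,60,0,0,0,0,0,0,60,0,0,0,0,0,0]

```text
t: 12.85
tool_pos: [0.4953, -0.3769, 0.3582]
orientation: [0.723, 3.056, -0.002]
force: [-0.3, -0.1, 0.3]
opening: 0.0602
gripper_force: 0.0
```

Run:
```python
from plan import *
st(); c=cam('wrist'); np.savez('/tmp/w4.npz',**c); save(c,'w4.png')
P=pts(c); z=P[...,2]; hsv=cv2.cvtColor(c['color'],cv2.COLOR_RGB2HSV); H,s,v=[hsv[...,i].astype(int) for i in range(3)]
near=np.hypot(P[...,0]-.46,P[...,1]+.359)<.06
q=P[near&(z>.094)&(z<.104)]; print('bar top',rect if 0 else cv2.minAreaRect((q[:,:2]*1000).astype(np.float32)),np.median(q[:,2]),len(q))
d=near&(abs(z-.052)<.005); q=P[d]; (x,y),r=cv2.minEnclosingCircle((q[:,:2]*1000).astype(np.float32)); print('disc',x,y,r,np.median(q[:,2]))
rd=near&((H<8)|(H>172))&(s>120)&(z>.045); q=P[rd]; print('red',q.mean(0),len(q))
```

```text
t 12.85 grasp [ 0.4955 -0.3771  0.1909] yawY 63.4 tilt [ 0.05 -0.09] F [-0.3 -0.1  0.3] M [ 0.04 -0.16 -0.02] op 0.0602 gf 0.0
bar top ((461.18060302734375, -360.46514892578125), (13.986714363098145, 60.33051300048828), 62.18547058105469) 0.09931036327562064 1987
disc 460.93914794921875 -360.34698486328125 51.986114501953125 0.0515269658597139
red [ 0.48205603 -0.37786578  0.18566554] 341
```

View pics/w4.png

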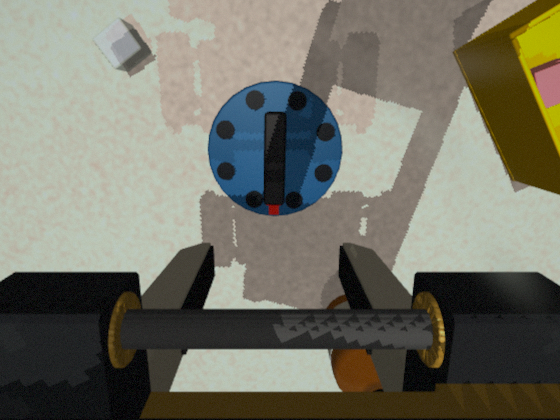

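The view shows the rotor at (275,148) with its red end towards (275,210). The bar centre is (0.4611, −0.3604) with yaw −27.8°. I'll grasp it now.

Run:
```python
from plan import *
go(60,.4611,-.3604,.19,62.2,2)
go(60,.4611,-.3604,.078,62.2,4)
print('lift and carry')
go(0,.4611,-.3604,.238,62.2,5); go(0,.545,-.08,.238,80,7); go(0,.5504,.1393,.238,88.5,6)
```

```text
60,19,0,0,0,0,0.7 , 60,19.6,-1,0,0,0,0.6
end err mm 0.0
60,0,0,28,0,0,0 , 60,0,0,28,0,0,0 , 60,0,0,28,0,0,0 , 60,0,0,28,0,0,0
end err mm 0.0
lift and carry
0,0,0,-32,0,0,0 , 0,0,0,-32,0,0,0 , 0,0,0,-32,0,0,0 , 0,0,0,-32,0,0,0 , 0,0,0,-32,0,0,0
end err mm 0.0
0,8,41,0,0,0,-2.5 , 0,6,41,0,0,0,-2.6 , 0,4,42,0,0,0,-2.5 , 0,3,42,0,0,0,-2.6 , 0,1,42,0,0,0,-2.5 , 0,-1,42,0,0,0,-2.6 , 0,-3.1,41,0,0,0,-2.5
end err mm 0.0
0,5,36,0,0,0,-1.4 , 0,5,36,0,0,0,-1.4 , 0,4,36,0,0,0,-1.4 , 0,3,37,0,0,0,-1.4 , 0,2,37,0,0,0,-1.5 , 0,0.3,36.3,0,0,0,-1.4
end err mm 0.0
```

Request:
drive_tool:
  moves: [60,19,0,0,0,0,0.7,60,19.6,-1,0,0,0,0.6,60,0,0,0,0,0,0,60,0,0,28,0,0,0,60,0,0,28,0,0,0,60,0,0,28,0,0,0,60,0,0,28,0,0,0,60,0,0,0,0,0,0]

```text
t: 13.7
tool_pos: [0.4601, -0.3589, 0.2419]
orientation: [-0.753, -3.045, -0.003]
force: [0.3, 0.7, -0.2]
opening: 0.0597
gripper_force: 0.0
```

Request:
drive_tool:
  moves: [60,0,0,0,0,0,0,0,0,0,0,0,0,0,0,0,0,0,0,0,0,0,0,0,0,0,0,0,0,0,0,0,0,0,0,0,0,0,0,0,0,0,0,0,0,0,0,0,0]
  grip_force: 45

```text
t: 14.4
tool_pos: [0.4609, -0.3609, 0.2464]
orientation: [0.755, 3.048, -0.003]
force: [0.3, 1.1, -0.9]
opening: 0.0165
gripper_force: 0.0
```

```bash
python3 -c "
from plan import *
st()"
```

```text
t 14.40 grasp [ 0.4611 -0.3612  0.0791] yawY 62.2 tilt [ 0.07 -0.13] F [ 0.3  1.1 -0.9] M [ 0.02 -0.16 -0.01] op 0.0165 gf 0.0
```

Still closing, so I'll finish the grip and then lift.

Request:
drive_tool:
  moves: [0,0,0,0,0,0,0,0,0,0,0,0,0,0,0,0,0,0,0,0,0,0,0,0,-32,0,0,0,0,0,0,-32,0,0,0,0,0,0,-32,0,0,0,0,0,0,-32,0,0,0,0,0,0,-32,0,0,0]

```text
t: 15.2
tool_pos: [0.4604, -0.3601, 0.4064]
orientation: [-0.756, -3.049, 0.001]
force: [0.5, -0.1, -3.4]
opening: 0.0139
gripper_force: 45.0
```

Request:
drive_tool:
  moves: [0,0,0,0,0,0,0,0,8,41,0,0,0,-2.5,0,6,41,0,0,0,-2.6,0,4,42,0,0,0,-2.5,0,3,42,0,0,0,-2.6,0,1,42,0,0,0,-2.5,0,-1,42,0,0,0,-2.6,0,-3.1,41,0,0,0,-2.5]

```text
t: 16.0
tool_pos: [0.5446, -0.0783, 0.403]
orientation: [-0.272, -3.128, 0.002]
force: [0.3, 0.3, -4.0]
opening: 0.0138
gripper_force: 45.0
```

Request:
drive_tool:
  moves: [0,5,36,0,0,0,-1.4,0,5,36,0,0,0,-1.4,0,4,36,0,0,0,-1.4,0,3,37,0,0,0,-1.4,0,2,37,0,0,0,-1.5,0,0.3,36.3,0,0,0,-1.4,0,0,0,0,0,0,0,0,0,0,0,0,0,0]

```text
t: 16.8
tool_pos: [0.5499, 0.1398, 0.4028]
orientation: [-0.039, -3.139, 0.005]
force: [0.3, -0.2, -4.8]
opening: 0.0137
gripper_force: 45.0
```

Request:
drive_tool:
  moves: [0,0,0,0,0,0,0,0,0,0,0,0,0,0,0,0,0,0,0,0,0]

```text
t: 17.1
tool_pos: [0.5506, 0.1381, 0.4051]
orientation: [0.045, 3.14, -0.004]
force: [0.2, -0.7, -4.5]
opening: 0.0137
gripper_force: 45.0
```

Run:
```python
from plan import *
st()
for n in ('top','side','wrist'):
    c=cam(n); save(c,n+'5.png'); P=pts(c); z=P[...,2]
    q=P[(np.hypot(P[...,0]-.55,P[...,1]-.139)<.07)&(z>.195)&(z<.222)]
    hsv=cv2.cvtColor(c['color'],cv2.COLOR_RGB2HSV); H,s,v=[hsv[...,i].astype(int) for i in range(3)]
    d=(np.hypot(P[...,0]-.55,P[...,1]-.139)<.07)&(H>95)&(H<125)&(s>110)&(z>.19)&(z<.225); q=P[d]
    if len(q)>20:
        zt=np.percentile(q[:,2],90); t=q[abs(q[:,2]-zt)<.004]; (x,y),r=cv2.minEnclosingCircle((t[:,:2]*1000).astype(np.float32)); print(n,'disc',x,y,r,np.median(t[:,2]),len(t))
c1=cv2.imread('pics/side5.png')[100:260,160:340]; c2=cv2.imread('pics/top5.png')[140:260,180:300]
cv2.imwrite('pics/s5.png',np.hstack([cv2.resize(c1,(450,400)),cv2.resize(c2,(340,400))]))
```

```text
t 17.10 grasp [0.5507 0.1377 0.2378] yawY 88.4 tilt [ 0.05 -0.13] F [ 0.2 -0.7 -4.5] M [ 0.06 -0.06 -0.04] op 0.0137 gf 45.0
top disc 520.099365234375 148.83935546875 30.56495475769043 0.21122139052319547 115
side disc 546.9246826171875 141.9013214111328 49.39085006713867 0.21030122945406554 674
wrist disc 549.3668823242188 138.5228271484375 51.31513595581055 0.21042180402045507 14118
```

View pics/s5.png

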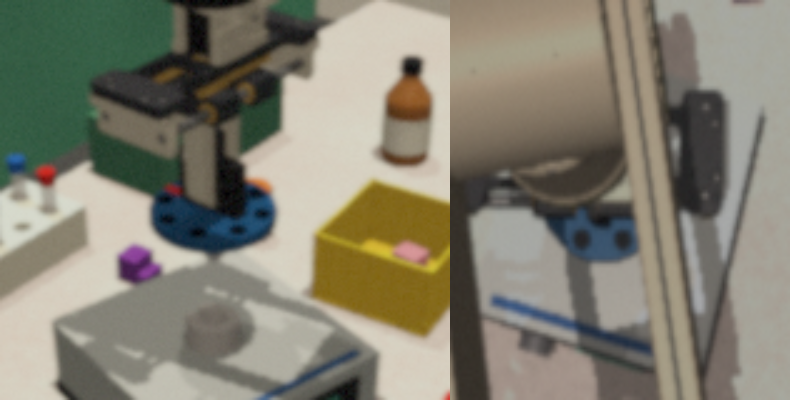

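The rotor is held upright above the hub, with the disc at (212,215) in the left crop. Next I'll descend to just above key contact.

Request:
drive_tool:
  moves: [0,-0.6,0.3,18,0,0,0,0,0,0,18,0,0,0,0,0,0,14,0,0,0,0,0,0,10,0,0,0,0,0,0,8,0,0,0,0,0,0,5,0,0,0,0,0,0,0,0,0,0]

```text
t: 17.95
tool_pos: [0.551, 0.1392, 0.3318]
orientation: [0.042, 3.141, -0.004]
force: [-0.3, 0.4, -3.4]
opening: 0.0137
gripper_force: 45.0
```

```bash
python3 -c "
from plan import *
st()"
```

```text
t 17.95 grasp [0.5511 0.1388 0.1645] yawY 88.5 tilt [ 0.01 -0.13] F [-0.3  0.4 -3.4] M [ 0.07 -0.13 -0.02] op 0.0137 gf 45.0
```

Request:
drive_tool:
  moves: [0,0,0,2,0,0,0,0,0,0,2,0,0,0,0,0,0,2,0,0,0,0,0,0,1,0,0,0,0,0,0,0,0,0,0,0,0,0,0,0,0,0]

```text
t: 18.55
tool_pos: [0.5512, 0.1392, 0.3253]
orientation: [0.042, 3.14, -0.003]
force: [0.3, -0.0, -3.1]
opening: 0.0139
gripper_force: 45.0
```

```bash
python3 -c "
from plan import *
st()"
```

```text
t 18.55 grasp [0.5513 0.1389 0.1581] yawY 88.5 tilt [ 0.06 -0.13] F [ 0.3 -0.  -3.1] M [ 0.08 -0.15  0.04] op 0.0139 gf 45.0
```

Request:
drive_tool:
  moves: [0,0,0,2,0,0,0,0,0,0,2,0,0,0,0,0,0,1,0,0,0,0,0,0,0,0,0,0,0,0,0,0,0,0,0]

```text
t: 19.05
tool_pos: [0.5511, 0.1392, 0.3202]
orientation: [0.042, 3.14, -0.003]
force: [-0.6, 0.1, -4.3]
opening: 0.0138
gripper_force: 45.0
```

```bash
python3 -c "
from plan import *
st()"
```

```text
t 19.05 grasp [0.5513 0.1388 0.1529] yawY 88.5 tilt [ 0.05 -0.13] F [-0.6  0.1 -4.3] M [ 0.03 -0.19 -0.  ] op 0.0138 gf 45.0
```

There's no contact force at 8 mm below the hub's top plane, so the key is in the slot. I'll continue down to the seat.

Request:
drive_tool:
  moves: [0,0,0,3,0,0,0,0,0,0,3,0,0,0,0,0,0,3,0,0,0,0,0,0,3,0,0,0,0,0,0,0,0,0,0,0,0,0,0,0,0,0]

```text
t: 19.65
tool_pos: [0.5511, 0.1392, 0.3082]
orientation: [0.042, 3.14, -0.004]
force: [-0.5, 0.3, -3.9]
opening: 0.0138
gripper_force: 45.0
```

Request:
drive_tool:
  moves: [0,0,0,2,0,0,0,0,0,0,1,0,0,0,0,0,0,1,0,0,0,0,0,0,0,0,0,0,0,0,0,0,0,0,0]

```text
t: 20.15
tool_pos: [0.5514, 0.1392, 0.3049]
orientation: [0.042, 3.139, -0.003]
force: [-0.6, -0.3, 2.7]
opening: 0.0138
gripper_force: 45.0
```

```bash
python3 -c "
from plan import *
st()"
```

```text
t 20.15 grasp [0.5517 0.1389 0.1376] yawY 88.5 tilt [ 0.11 -0.12] F [-0.6 -0.3  2.7] M [ 0.02  0.07 -0.01] op 0.0138 gf 45.0
```

Request:
drive_tool:
  moves: [0,0,0,1,0,0,0,0,0,0,1,0,0,0,0,0,0,1,0,0,0,0,0,0,1,0,0,0,0,0,0,1,0,0,0,0,0,0,0,0,0,0,0,0,0,0,0,0,0]

```text
t: 20.85
tool_pos: [0.5514, 0.1392, 0.2999]
orientation: [0.042, 3.139, -0.003]
force: [-3.1, -0.3, 7.3]
opening: 0.0138
gripper_force: 45.0
```

Request:
drive_tool:
  moves: [0,0,0,1,0,0,0,0,0,0,0.5,0,0,0,0,0,0,0,0,0,0,0,0,0,0,0,0,0]

```text
t: 21.25
tool_pos: [0.5514, 0.1392, 0.2986]
orientation: [0.042, 3.139, -0.003]
force: [-3.2, -0.4, 7.4]
opening: 0.0139
gripper_force: 45.0
```

```bash
python3 -c "
from plan import *
st()"
```

```text
t 21.25 grasp [0.5518 0.1389 0.1313] yawY 88.5 tilt [ 0.12 -0.12] F [-3.2 -0.4  7.4] M [ 0.04  0.42 -0.01] op 0.0139 gf 45.0
```

Request:
drive_tool:
  moves: [0,0.5,0,1,0,0,0,0,0,0,1,0,0,0,0,0,0,0.5,0,0,0,0,0,0,0,0,0,0,0,0,0,0,0,0,0]

```text
t: 21.75
tool_pos: [0.5512, 0.1392, 0.2981]
orientation: [0.042, 3.138, -0.003]
force: [-7.4, -1.7, 20.9]
opening: 0.0141
gripper_force: 45.0
```

```bash
python3 -c "
from plan import *
st()"
```

```text
t 21.75 grasp [0.5518 0.1389 0.1308] yawY 88.5 tilt [ 0.2  -0.11] F [-7.4 -1.7 20.9] M [-0.27  1.5  -0.02] op 0.0141 gf 45.0
```

The force rose to 21 N while the tool stopped moving, which fits the hub's stop. I'll check with the cameras.

Run:
```python
from plan import *
for n in ('side','wrist'):
    c=cam(n); P=pts(c); z=P[...,2]; hsv=cv2.cvtColor(c['color'],cv2.COLOR_RGB2HSV); H,s,v=[hsv[...,i].astype(int) for i in range(3)]
    d=(np.hypot(P[...,0]-.55,P[...,1]-.139)<.06)&(H>95)&(H<125)&(s>110)&(z>.085)&(z<.13); q=P[d]; t=q[q[:,2]>np.percentile(q[:,2],60)-.004]
    (x,y),r=cv2.minEnclosingCircle((t[:,:2]*1000).astype(np.float32)); A=np.c_[t[:,:2]-t[:,:2].mean(0),np.ones(len(t))]; f=np.linalg.lstsq(A,t[:,2],rcond=None)[0]
    print(n,'disc',x,y,r,'z',np.median(t[:,2]),'slope',f[:2].round(3),len(t))
    if n=='side':
        pk=((H>165)|(H<8))&(s>40)&(s<150)&(v>90)&(np.hypot(P[...,0]-.516,P[...,1]+.12)<.08); print('pink in bin',P[pk].mean(0).round(3),pk.sum())
st()
```

```text
side disc 546.8513793945312 141.41464233398438 51.03483581542969 z 0.10332812247462195 slope [ 0.003 -0.011] 714
pink in bin [ 0.512 -0.144  0.033] 67
wrist disc 549.5546264648438 139.4672393798828 51.278995513916016 z 0.10324699739776165 slope [ 0.001 -0.001] 14180
t 21.85 grasp [0.5518 0.1389 0.1308] yawY 88.5 tilt [ 0.2  -0.11] F [-8.1 -1.9 20.3] M [-0.26  1.51  0.03] op 0.0135 gf 45.0
```

Disc top is at 0.1033 m (0.1036 expected with the hub at its stop), level, and the force is holding steady. I'm handing in.

```bash
python3 -c "
from plan import *
print(robot.close_job()); st()"
```

```text
the job is handed in; nothing more can be done
None
the job is handed in; nothing more can be done
```

I handed the job in at about 22 s, and the judge's result was not shown: both pink chunks are in the bin, and the rotor is keyed, seated and held down on its handle with the hub at its stop (about 20 N push, disc top within about 0.5 mm of expected).

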